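Pack the spiced-biscuit caddy and leave the look-alikes

TASK

Pack the wooden caddy for spiced-biscuit baking: stand the butter stamp in the wide round well, the spice tin in the small round well, the loaf mould in the oblong well, and the strap-handled cutter over the round boss, each upright and fully down in its own place. Leave the mustard pot and the plain ring without a strap where they stand.

Things in the scene. Friction and masses are not known exactly. Their poses are not given: they have to be found in the camera images.
- butter_stamp: Turned wooden butter stamp standing on its face: round base 64 mm wide and 30 mm high, then a neck 24 mm wide and, from 37 mm up to the top at 66 mm, a round grip 26 mm wide. Loose, about 0.09 kg. Origin: centre of the underside, z up.
- spice_tin: Closed round spice tin with a printed label round it and a plain flat grey lid: 52 mm across, 78 mm high. Loose, about 0.11 kg. Origin: centre of the underside, z up.
- loaf_mould: Little oblong tin loaf mould, plain grey, flat closed top 40 mm (its x) by 60 mm (its y), 50 mm high, its sides drawn in to a foot 28 by 44 mm. Loose, about 0.06 kg. Origin: centre of the underside, z up.
- strap_cutter: Tin cutter with a strap handle: a ring 27 mm high, 54 mm wide along its x and 68 mm along its y, open through; a thin strap arches over it in its y-z plane, top at 60 mm, 78 mm from foot to foot. Grip the ring across its x. Loose, about 0.05 kg. Origin: centre of the underside, z up.
- mustard_pot: Look-alike of the stamp that stays where it is: lidded round stoneware mustard pot with a small knob, 64 mm across, 80 mm high. Loose. Origin: centre of the underside, z up. (Mind the wall shelf: from 0.58 m ahead of the robot its underside is 0.62 m above the worktop, over the caddy.)
- plain_ring: Look-alike of the cutter that stays where it is: plain tin biscuit ring with no strap, 62 mm across, 23 mm high. Loose. Origin: centre of the underside, z up. (Mind the tall hand pump on the right: its lever hangs to 0.5 m from the robot's base axis, ahead and right, and its spout points left over the worktop.)
- wide_well: The stamp's place: a fixed 96 mm square pale wood block, 22 mm thick, one of four set two by two in a dark wood caddy (walls 4 mm above the blocks, all standing on the worktop). It has a round well 77 mm wide and 10 mm deep (floor 12 mm above the underside). Origin: centre of the block's underside (8 mm over the worktop), straight below the centre of its well.
- deep_well: The spice tin's place: a fixed 96 mm square pale wood block, 22 mm thick, one of four set two by two in a dark wood caddy (walls 4 mm above the blocks, all standing on the worktop). It has a round well 63 mm wide and 14 mm deep (floor 8 mm above the underside). Origin: centre of the block's underside (8 mm over the worktop), straight below the centre of its well.
- oblong_well: The loaf mould's place: a fixed 96 mm square pale wood block, 22 mm thick, one of four set two by two in a dark wood caddy (walls 4 mm above the blocks, all standing on the worktop). It has an oblong well, 43 mm along its x, 59 mm along its y, 12 mm deep (floor 10 mm above the underside). Origin: centre of the block's underside (8 mm over the worktop), straight below the centre of its well.
- boss_block: The cutter's place: a fixed 96 mm square pale wood block, 22 mm thick, one of four set two by two in a dark wood caddy (walls 4 mm above the blocks, all standing on the worktop). On top is a round boss 26 mm wide, 10 mm high; the cutter's ring stands on the block round it, strap at any bearing. Origin: centre of the block's underside (8 mm over the worktop), straight below the centre of its boss.
There are look-alikes about, which are no part of the job. Leave any pink look-alike of the loaf_mould alone.

How it is judged:
By the outcome, as a careful person would: the job done as asked, in the order asked, and still so for the second after the job is handed in, with the robot touching nothing.
It also fails if it takes over 88 s, if anything falls off the work surface, if the arm or the gripper's body presses on something with over 40 N, if the wrist force passes 120 N, or if a joint passes its speed limit or range.

ROBOT

A 7-joint arm with a two-finger parallel gripper is mounted at the origin on a cart in front of the work surface, level with it; the furniture and walls round the work are solid. World frame = base frame: x ahead of the robot, y to its left, z up, the work surface at z = 0. Lengths are in m, angles in rad, forces in N, time in s.
With the tool pointing down it reaches from about 0.425 to 0.875 m from the base axis. Payload 4.7 kg.
Tool frame: the origin (TCP) lies on the mounting face of the last link; the fingertips stand 182 mm ahead of it and the grasp point (between the pads) lies ahead of it (ctrl.grip_point_offset is the z of the grasp point in the tool frame, in m); z points along the fingers, y is the line along which they close (so a half turn about z gives the same grasp; the last joint's range is limited). The gripper opens to 87 mm and grips with 3 to 60 N. Pads are 19 mm wide; open, the fingers measure 117 mm over their backs; the gripper's body (75 mm by 190 mm) begins 51 mm behind the grasp point.
Start: joints at [-1.087, 0.321, -0.07, 1.45, 0.023, 1.371, -0.057], TCP at [0.294, 0.58, 0.405] pointing down, gripper open.
Joint ranges: [-2.86, 2.86], [-0.3, 2.09], [-1.38, 1.24], [0.06, 2.45], [-1.56, 4.7], [0.09, 2.05], [-2.69, 2.69]. Speed limits (rad/s): [2.57, 2.57, 3.14, 3.14, 3.14, 3.14, 3.14].

INTERFACE

Orientations are given as a rotation vector (axis times angle).
In Python, from bench import ctrl gives the robot as it stands.
- The arm moves only by the shell command python3 -m inch 'ROWS' [FORCE]. ROWS is rows parted by semicolons, their numbers by spaces, 1 to 20 of them, each of 5 numbers: dx, dy, dz in m, then a turn about the tool's z in rad, then the opening from 0.0 (shut) to 1.0 (fully open); each row is the pose to reach, as a shift and turn from the pose commanded when the command began, along the tool's axes at that moment; what a row does not reach only later rows make up. A row lasts 1/10 s, in which the tool goes at most 0.05 m and 0.15 rad, less where a joint would pass 70% of its speed; a pose out of reach is approached as far as the arm can. The fingers move at their own pace and stop on an object; FORCE is the grip in N (left out, the last holds). Time passes only in rows, so rows that do not move let the fingers close. It prints the time, the measured TCP pose, the force, the opening and the grip force at its end.
- ctrl.get_state(): the state, without advancing time (a new reading comes with each control period).
- ctrl.get_image(name): name is "side" or "top"; returns (picture, depth): 420x560x3 uint8, red, green, blue; 420x560 float32, m along the optical axis (not along the pixel's ray), 0 where there is no reading.
- ctrl.camera_model(name): a dict with "vertical_fov" (degrees; the focal length in pixels is half the picture's height over the tangent of half this angle, whatever the lens; pixels are square), "cx", "cy" (the principal point, pixels), "rvec" (rotation vector, rad) and "tvec" (3), from world to camera coordinates, as OpenCV has them. Camera axes: x right, y down, z forward; pixel columns grow to the right and rows downward; lengths in m; the calibration is good to about 2 mm. A picture is of the moment at which its call begins. camera_model takes no time and is no camera call.
- ctrl.close_job(): hands the job in; it is judged then, once.
The state is a dict: "time": time; "joint_positions": joint angles; "qd": joint speeds; "joint_torque": joint torques, N m; "position": TCP position; "tool_rot": TCP orientation; "ft_force": force on the tool from outside, world axes, zero at the start; "torque": the same for the moment, N m; "grip_width": opening from 0.0 (shut) to 1.0 (fully open); "grip_force": force on a finger pad.
Only numpy, scipy, OpenCV 4.12 (cv2) and the standard library are available. Lean on these libraries where they do the work, as an engineer would, in place of code of your own. Each camera call takes 0.05 s, during which the arm holds its last target. There are 200 camera calls.

## Working session

There is one attempt and no reset: what is moved stays moved. The work goes in short steps, Python scripts to look and compute and a shell command to move; the robot and the scene stay as the last step left them, time stands still between calls to the robot, and variables do not carry over. Pictures are saved under pics/ and viewed, at most 14 in all, crops included, and the job is handed in when it is done.

```bash
ls; mkdir -p pics
cat > h.py <<'E'
import numpy as np, cv2
from bench import ctrl
def cam(n):
    m=ctrl.camera_model(n); R=cv2.Rodrigues(np.array(m["rvec"],float))[0]; t=np.array(m["tvec"],float)
    f=210/np.tan(np.radians(m["vertical_fov"])/2)
    return R,t,f,m["cx"],m["cy"]
def cloud(n,depth):
    R,t,f,cx,cy=cam(n); v,u=np.mgrid[:420,:560]
    P=np.stack([(u-cx)/f*depth,(v-cy)/f*depth,depth],-1)
    return (P-t)@R   # world
def ray(n,u,v,z):
    R,t,f,cx,cy=cam(n); d=R.T@np.array([(u-cx)/f,(v-cy)/f,1]); o=-R.T@t
    return o+d*(z-o[2])/d[2]
def proj(n,p):
    R,t,f,cx,cy=cam(n); q=R@np.array(p)+t; return q[:2]/q[2]*f+[cx,cy]
def snap(n):
    im,d=ctrl.get_image(n); np.savez(f"pics/{n}.npz",im=im,d=d); return im,d
E
python3 - <<'E'
from h import *
for n in("side","top"):
    im,d=snap(n); cv2.imwrite(f"pics/{n}0.png",im[...,::-1]); print(ctrl.camera_model(n)); R,t,*_=cam(n); print(-R.T@t,R[2])
s=ctrl.get_state();print(s["position"],s["tool_rot"],s["time"],ctrl.grip_point_offset)
E
```

```text
pics
{'vertical_fov': 57.233887501287406, 'cx': 286.72517489838634, 'cy': 205.15073360782836, 'rvec': array([ 2.29095424, -0.29022235,  0.1079771 ]), 'tvec': array([-0.48326215,  0.26722891,  0.86513117])}
[ 0.36801133 -0.56807396  0.7715343 ] [ 0.17015406  0.72132972 -0.67136505]
{'vertical_fov': 42.63187593018533, 'cx': 282.0623027436664, 'cy': 202.31236242821396, 'rvec': array([ 2.15844383, -2.13420245,  0.14315053]), 'tvec': array([0.21397744, 0.56392765, 1.51414944])}
[0.34573156 0.20960478 1.57891887] [ 0.13882418  0.00690314 -0.99029298]
[0.29416802 0.57941458 0.40378851] [-7.31036488e-01 -3.05498232e+00  2.63607891e-03] 0.1 0.1635
```

View pics/side0.png

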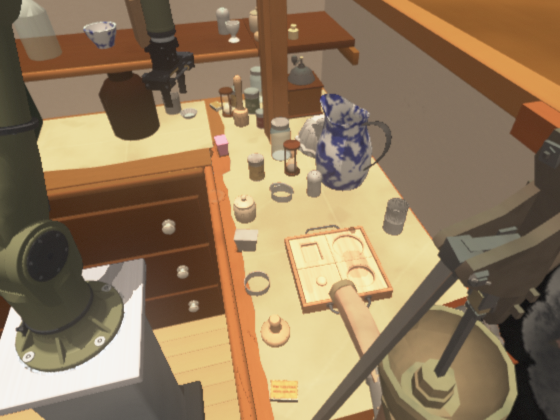

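View pics/top0.png

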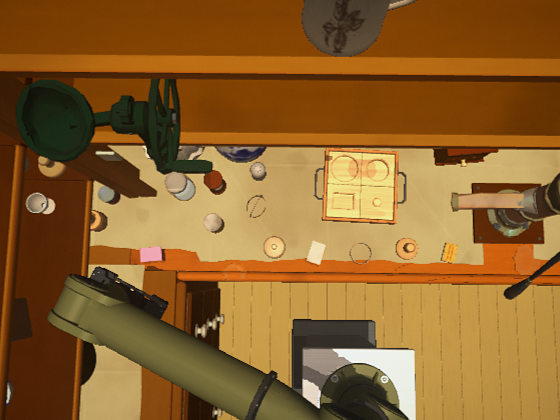

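The side view shows these, with the matching top pixel in brackets:
- wooden stamp at (275,331) [top (407,247)]
- ring without a strap at (257,283) [top (361,253)]
- grey mould at (246,238) [top (316,252)], with a pink look-alike at (222,146)
- mustard pot at (244,208) [top (274,247)]
- cutter at (282,190) [top (256,206)]
- possible tins at (257,165), (314,182), (280,140) and (252,100)
- caddy at (337,266)

I'll take a close crop to choose between them.

Run:
```python
from h import *
z=np.load("pics/side.npz");im,d=z["im"],z["d"]
c=cv2.resize(im[130:350,205:405],None,fx=2.7,fy=2.7,interpolation=cv2.INTER_CUBIC); cv2.imwrite("pics/c1.png",c[...,::-1])
z=np.load("pics/top.npz");im,d2=z["im"],z["d"]
c=cv2.resize(im[145:270,195:425],None,fx=3.4,fy=3.4,interpolation=cv2.INTER_CUBIC); cv2.imwrite("pics/c2.png",c[...,::-1])
C=cloud("side",d);T=cloud("top",d2)
for p in[(257,158),(314,176),(282,190),(246,236),(244,203),(275,324),(222,146),(337,266)]:print(p,C[p[1],p[0]].round(3))
for p in[(213,221),(258,167),(256,206),(316,252),(274,247),(407,247),(361,253),(360,187)]:print('t',p,T[p[1],p[0]].round(3))
```

```text
(257, 158) [0.508 0.417 0.075]
(314, 176) [0.652 0.28  0.078]
(282, 190) [0.565 0.325 0.007]
(246, 236) [0.421 0.123 0.046]
(244, 203) [0.436 0.233 0.063]
(275, 324) [ 0.437 -0.151  0.062]
(222, 146) [0.412 0.565 0.042]
(337, 266) [ 0.621 -0.017  0.029]
t (213, 221) [0.501 0.414 0.075]
t (258, 167) [0.656 0.289 0.082]
t (256, 206) [0.554 0.297 0.007]
t (316, 252) [0.419 0.123 0.054]
t (274, 247) [0.43  0.241 0.081]
t (407, 247) [ 0.436 -0.133  0.058]
t (361, 253) [ 0.42  -0.012 -0.001]
t (360, 187) [ 0.611 -0.007  0.028]
```

View pics/c1.png

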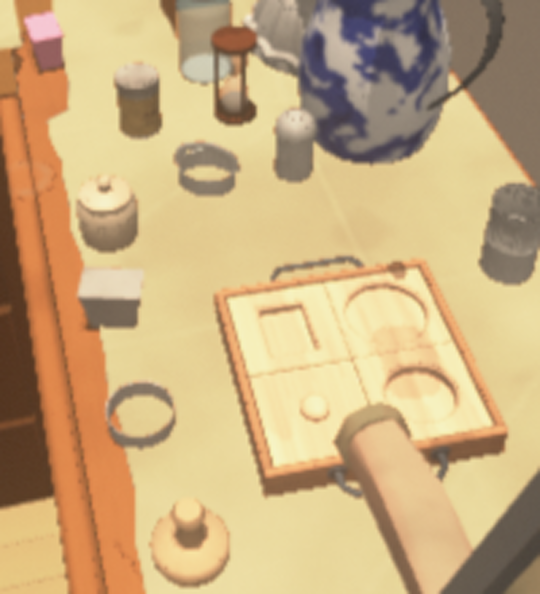

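View pics/c2.png

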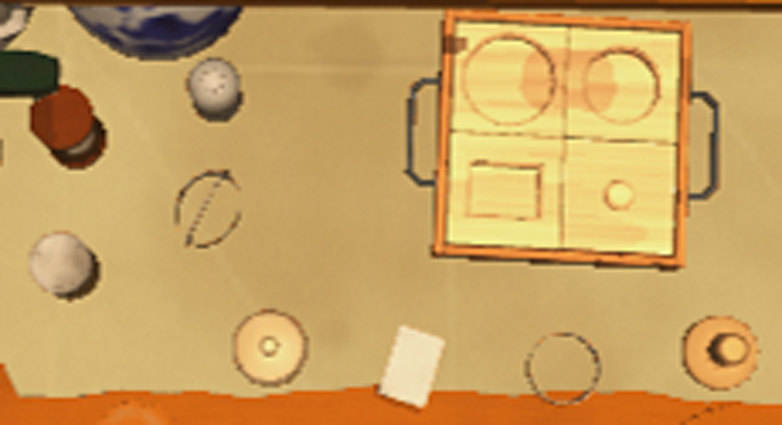

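The spice tin is the straight canister with a flat grey lid and a brown label, at side (257,165), top (213,223). The candidate at (314,182) is a domed shaker with holes, so I reject it. In the top view the wells are: wide far left, deep far right, oblong near left, boss near right. Next I'll measure.

```bash
cat > meas.py <<'E'
from h import *
S={}
for n in("side","top"):
    z=np.load(f"pics/{n}.npz"); S[n]=(z["im"],cloud(n,z["d"]))
def ext(P): return ((P.min(0)+P.max(0))/2).round(4),(P.max(0)-P.min(0)).round(3)
for name,x,y,zlo,r in[("stamp",.436,-.138,.056,.04),("stampbase",.436,-.138,.024,.05),("tin",.503,.415,.068,.05),("mould",.42,.123,.042,.055),("pot",.433,.237,.04,.05),("pink",.412,.565,.036,.05)]:
    for n in S:
        C=S[n][1]; m=(np.hypot(C[...,0]-x,C[...,1]-y)<r)&(C[...,2]>zlo)&(C[...,2]<.1)
        P=C[m]; c,e=ext(P[:,:2]); rect=cv2.minAreaRect(P[:,:2].astype(np.float32)*1000)
        print(name,n,len(P),"z",np.percentile(P[:,2],[5,50,95]).round(4),"ext",c,e,"rect",np.round(rect[0],1),np.round(rect[1],1),round(rect[2],1))
# table, block heights
for n in S:
    C=S[n][1]; a=lambda x0,x1,y0,y1:np.median(C[(C[...,0]>x0)&(C[...,0]<x1)&(C[...,1]>y0)&(C[...,1]<y1)][:,2]).round(4)
    print(n,"table",a(.5,.55,.1,.15))
    m=(abs(C[...,0]-.62)<.15)&(abs(C[...,1]+.01)<.125)
    low=((C[...,2]<.0235)&(C[...,2]>.01)&m).astype(np.uint8)
    k,l,st,ce=cv2.connectedComponentsWithStats(low)
    for i in range(1,k):
        if st[i,4]>60:
            P=C[l==i]; print("  low",st[i],P.mean(0).round(4),ext(P[:,:2]),np.round(cv2.minAreaRect(P[:,:2].astype(np.float32)*1000),1) if 0 else cv2.minAreaRect(P[:,:2].astype(np.float32)*1000))
    hi=(C[...,2]>.035)&(C[...,2]<.06)&(abs(C[...,0]-.585)<.05)&(abs(C[...,1]+.065)<.05); P=C[hi]; 
    if len(P):print("  boss",len(P),np.median(P,0).round(4),ext(P[:,:2]))
    bl=(C[...,2]>.024)&(C[...,2]<.045)&m; k,l,st,ce=cv2.connectedComponentsWithStats(bl.astype(np.uint8)); i=1+np.argmax(st[1:,4]); P=C[l==i]
    print("  caddy z",np.median(P[:,2]),cv2.minAreaRect(P[:,:2].astype(np.float32)*1000))
# spout
C=S["top"][1]; m=(C[...,2]>.15)&(C[...,0]>.4)&(C[...,0]<.75)&(C[...,1]>-.6)&(C[...,1]<.6); P=C[m]
for y in np.arange(-.6,.6,.06):
    q=P[(P[:,1]>=y)&(P[:,1]<y+.06)]
    if len(q):print("obst y",round(y,2),len(q),"x",q[:,0].min().round(3),q[:,0].max().round(3),"z",np.percentile(q[:,2],[1,50,99]).round(3))
R=cv2.Rodrigues(ctrl.get_state()["tool_rot"])[0];print(R.round(3))
E
python3 meas.py
```

```text
stamp side 121 z [0.0585 0.0638 0.0668] ext [ 0.4369 -0.1424] [0.026 0.022] rect [ 436.4 -142.3] [23. 25.] 78.0
stamp top 71 z [0.0574 0.0629 0.0702] ext [ 0.4343 -0.1428] [0.026 0.027] rect [ 435.6 -142.9] [25.1 25.2] 60.8
stampbase side 307 z [0.0243 0.0364 0.0665] ext [ 0.4374 -0.1435] [0.046 0.042] rect [ 437.1 -143.8] [39.7 46.7] 83.8
stampbase top 187 z [0.0243 0.0288 0.068 ] ext [ 0.4348 -0.1422] [0.057 0.055] rect [ 435.3 -142.8] [54.5 53.4] 26.4
tin side 170 z [0.0698 0.0771 0.0795] ext [0.5012 0.4151] [0.051 0.056] rect [501.3 414.9] [50.3 53.4] 28.6
tin top 274 z [0.071  0.0764 0.0821] ext [0.4988 0.4139] [0.051 0.051] rect [498.6 414.9] [51.2 49.4] 46.0
mould side 311 z [0.0443 0.0502 0.0524] ext [0.4197 0.1239] [0.066 0.053] rect [420.5 124.8] [43.2 60. ] 73.9
mould top 298 z [0.0446 0.05   0.0553] ext [0.4178 0.1225] [0.065 0.051] rect [418.1 122. ] [39.8 59.9] 73.0
pot side 355 z [0.044  0.0622 0.0743] ext [0.4351 0.2389] [0.063 0.062] rect [435.4 239.9] [59.7 58.9] 35.4
pot top 394 z [0.0461 0.0623 0.0759] ext [0.4323 0.2403] [0.063 0.06 ] rect [432.4 240.3] [63.  59.
[... 2648 characters left out ...]
.12 5491 x 0.579 0.697 z [0.643 0.985 0.989]
obst y -0.06 6520 x 0.579 0.698 z [0.644 0.985 0.989]
obst y -0.0 6477 x 0.578 0.698 z [0.647 0.985 0.989]
obst y 0.06 5942 x 0.579 0.697 z [0.644 0.985 1.077]
obst y 0.12 6790 x 0.579 0.698 z [0.644 0.987 1.11 ]
obst y 0.18 6496 x 0.579 0.698 z [0.648 0.985 1.064]
obst y 0.24 6342 x 0.578 0.698 z [0.645 0.985 0.988]
obst y 0.3 6826 x 0.491 0.698 z [0.63  0.985 0.988]
obst y 0.36 8296 x 0.493 0.699 z [0.65  0.894 0.988]
obst y 0.42 5981 x 0.532 0.697 z [0.641 0.985 0.988]
obst y 0.48 7752 x 0.508 0.698 z [0.646 0.969 0.988]
obst y 0.54 4820 x 0.508 0.699 z [0.204 0.824 0.987]
[[-0.892  0.453 -0.001]
 [ 0.453  0.892 -0.002]
 [-0.    -0.002 -1.   ]]
```

```bash
cat > go.py <<'E'
import sys
from h import *
# go.py x y zgrasp [yaw_deg of tool y] -> shift in tool axes
a=list(map(float,sys.argv[1:])); s=ctrl.get_state(); R=cv2.Rodrigues(s["tool_rot"])[0]
p=np.array([a[0],a[1],a[2]+ctrl.grip_point_offset]); d=R.T@(p-s["position"])
yaw=np.degrees(np.arctan2(R[1,1],R[0,1])); t=0
if len(a)>3: t=-np.radians((a[3]-yaw+90)%180-90)
print("t",round(s["time"],2),"shift",d.round(4),"dist",np.linalg.norm(d).round(3),"turn",round(t,3),"yaw",yaw.round(1),"j",np.round(s["joint_positions"],2),"F",np.round(s["ft_force"],1))
E
cat > near.py <<'E'
import sys
from h import *
x,y,r=map(float,sys.argv[1:4])
for n in("side","top"):
    z=np.load(f"pics/{n}.npz"); C=cloud(n,z["d"]); m=(np.hypot(C[...,0]-x,C[...,1]-y)<r)&(C[...,2]>.03)&(C[...,2]<.5)&(z["d"]>0)
    k,l,st,ce=cv2.connectedComponentsWithStats(m.astype(np.uint8))
    for i in range(1,k):
        if st[i,4]>15: P=C[l==i]; print(n,"px",ce[i].round(),"min",P.min(0).round(3),"max",P.max(0).round(3))
E
python3 near.py .5 .415 .17; python3 go.py .5 .25 .22; python3 go.py .436 -.1425 .2; python3 go.py .436 -.1425 .053
python3 - <<'E'
from h import *
print(ray("top",377.4,202.4,.04),ray("side",321.3,280.7,.04))
E
```

```text
side px [283. 141.] min [0.57  0.385 0.03 ] max [0.642 0.541 0.14 ]
side px [255. 164.] min [0.476 0.387 0.03 ] max [0.527 0.443 0.081]
side px [281. 186.] min [0.523 0.28  0.031] max [0.588 0.316 0.061]
top px [214. 180.] min [0.588 0.387 0.03 ] max [0.641 0.438 0.12 ]
top px [180. 185.] min [0.567 0.476 0.031] max [0.631 0.54  0.146]
top px [255. 205.] min [0.52  0.279 0.033] max [0.583 0.312 0.063]
top px [213. 222.] min [0.473 0.389 0.03 ] max [0.524 0.439 0.085]
top px [267. 244.] min [0.418 0.251 0.039] max [0.46  0.271 0.067]
t 0.1 shift [-0.3327 -0.2005  0.0206] dist 0.389 turn 0 yaw 63.1 j [-1.09  0.32 -0.07  1.45  0.02  1.37 -0.06] F [-0.2 -0.9 -0.4]
t 0.1 shift [-0.4533 -0.5794  0.0413] dist 0.737 turn 0 yaw 63.1 j [-1.09  0.32 -0.07  1.45  0.02  1.37 -0.06] F [-0.2 -0.9 -0.4]
t 0.1 shift [-0.4532 -0.5792  0.1883] dist 0.759 turn 0 yaw 63.1 j [-1.09  0.32 -0.07  1.45  0.02  1.37 -0.06] F [-0.2 -0.9 -0.4]
[ 0.56421233 -0.05467884  0.04      ] [ 0.56752868 -0.05645867  0.04      ]
```

```bash
W='-0.33 -0.2 0.02 0 1'; python3 -m inch '-0.33 -0.20 0.02 0 1;-0.33 -0.20 0.02 0 1;-0.33 -0.20 0.02 0 1;-0.33 -0.20 0.02 0 1;-0.33 -0.20 0.02 0 1;-0.33 -0.20 0.02 0 1;-0.33 -0.20 0.02 0 1;-0.453 -0.579 0.04 0 0.7;-0.453 -0.579 0.04 0 0.7;-0.453 -0.579 0.04 0 0.7;-0.453 -0.579 0.04 0 0.7;-0.453 -0.579 0.04 0 0.7;-0.453 -0.579 0.04 0 0.7;-0.453 -0.579 0.04 0 0.7;-0.453 -0.579 0.04 0 0.7;-0.453 -0.579 0.04 0 0.7;-0.453 -0.579 0.04 0 0.7;-0.453 -0.579 0.04 0 0.7' 20; python3 go.py .436 -.1425 .053
```

```text
time: 1.9
position: [0.4359, -0.1419, 0.3645]
tool_rot: [-0.733, -3.054, -0.001]
ft_force: [-0.2, 0.5, -0.2]
grip_width: 0.7
grip_force: 0.0
t 1.9 shift [-0.0005 -0.0006  0.148 ] dist 0.148 turn 0 yaw 63.0 j [-0.32 -0.09  0.55  1.98  0.05  1.25  1.31] F [-0.2  0.5 -0.2]
```

```bash
python3 -m inch '0 0 0.05 0 0.7;0 0 0.1 0 0.7;0 0 0.13 0 0.7;0 0 0.148 0 0.7;0 0 0.148 0 0.7;0 0 0.148 0 0;0 0 0.148 0 0;0 0 0.148 0 0;0 0 0.148 0 0;0 0 0.148 0 0;0 0 0.148 0 0;0 0 0.12 0 0;0 0 0.07 0 0;0 0 0.03 0 0;0 0 0.03 0 0' 20; python3 go.py .669 .037 .17;python3 go.py .669 .037 .0745
```

```text
time: 3.4
position: [0.438, -0.1427, 0.3401]
tool_rot: [0.729, 3.045, 0.003]
ft_force: [0.6, -0.1, -1.9]
grip_width: 0.275
grip_force: 19.9
t 3.4 shift [-0.1245  0.2648  0.009 ] dist 0.293 turn 0 yaw 63.1 j [-0.34 -0.07  0.58  2.01  0.04  1.18  1.33] F [ 0.6 -0.1 -1.9]
t 3.4 shift [-0.1236  0.2644  0.1045] dist 0.31 turn 0 yaw 63.1 j [-0.34 -0.07  0.58  2.01  0.04  1.18  1.33] F [ 0.6 -0.1 -1.9]
```

```bash
python3 -m inch '-0.1245 0.265 0.01 0 0;-0.1245 0.265 0.01 0 0;-0.1245 0.265 0.01 0 0;-0.1245 0.265 0.01 0 0;-0.1245 0.265 0.01 0 0;-0.1245 0.265 0.01 0 0;-0.1245 0.265 0.01 0 0;-0.1245 0.265 0.01 0 0;-0.1245 0.265 0.06 0 0;-0.1245 0.265 0.06 0 0;-0.1245 0.265 0.06 0 0'; python3 go.py .669 .037 .0745
python3 - <<'E'
from h import *
im,d=snap("side"); c=cv2.resize(im[200:310,265:415],None,fx=4,fy=4,interpolation=cv2.INTER_CUBIC); cv2.imwrite("pics/s1.png",c[...,::-1])
E
```

```text
time: 4.5
position: [0.6659, 0.0369, 0.2741]
tool_rot: [-0.733, -3.052, 0.002]
ft_force: [1.2, -0.1, -0.8]
grip_width: 0.273
grip_force: 19.9
t 4.5 shift [-0.0027  0.0016  0.0361] dist 0.036 turn 0 yaw 63.0 j [-0.44  0.47  0.45  1.57 -0.22  1.16  1.16] F [ 1.2 -0.1 -0.8]
```

View pics/s1.png

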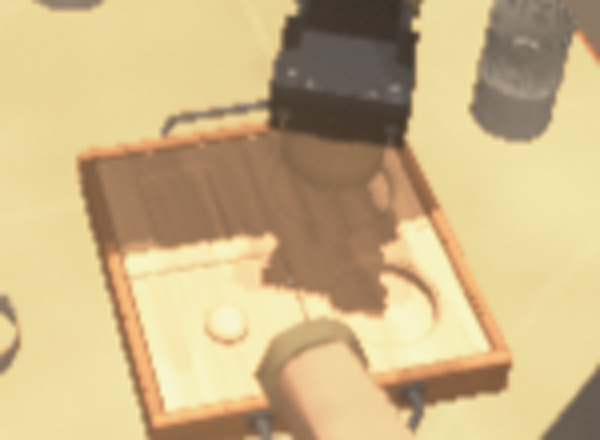

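The stamp hangs upright over the wide well; its base edge is at about (330,180) in the crop. I'll lower it.

```bash
python3 -m inch '-0.0027 0.0016 0.02 0 0;-0.0027 0.0016 0.03 0 0;-0.0027 0.0016 0.035 0 0;-0.0027 0.0016 0.036 0 0;-0.0027 0.0016 0.036 0 0'; python3 go.py .669 .037 .0745
```

```text
time: 5.05
position: [0.6704, 0.0383, 0.2395]
tool_rot: [0.731, 3.055, 0.001]
ft_force: [-0.0, 1.2, -1.2]
grip_width: 0.274
grip_force: 19.9
t 5.05 shift [ 0.0006 -0.0018  0.0015] dist 0.002 turn 0 yaw 63.1 j [-0.43  0.51  0.44  1.59 -0.23  1.1   1.17] F [-0.   1.2 -1.2]
```

```bash
python3 -m inch '0 0 0.0015 0 0;0 0 0.0015 0 0;0 0 0.0015 0 0.6;0 0 0.0015 0 0.6;0 0 0.0015 0 0.6;0 0 -0.04 0 0.6;0 0 -0.08 0 0.6;0 0 -0.1 0 0.8;0 0 -0.1 0 0.8'; python3 go.py .5 .415 .16 100; python3 go.py .5 .415 .055 100
```

```text
time: 5.95
position: [0.6714, 0.038, 0.3434]
tool_rot: [0.73, 3.048, 0.005]
ft_force: [0.1, -1.0, 0.7]
grip_width: 0.704
grip_force: 0.0
t 5.95 shift [0.3237 0.2584 0.019 ] dist 0.415 turn -0.645 yaw 63.1 j [-0.44  0.42  0.46  1.49 -0.19  1.27  1.14] F [ 0.1 -1.   0.7]
t 5.95 shift [0.3244 0.2579 0.124 ] dist 0.433 turn -0.645 yaw 63.1 j [-0.44  0.42  0.46  1.49 -0.19  1.27  1.14] F [ 0.1 -1.   0.7]
```

```bash
python3 -m inch '0.324 0.258 0.02 -0.645 0.9;0.324 0.258 0.02 -0.645 0.9;0.324 0.258 0.02 -0.645 0.9;0.324 0.258 0.02 -0.645 0.9;0.324 0.258 0.02 -0.645 0.9;0.324 0.258 0.02 -0.645 0.9;0.324 0.258 0.02 -0.645 0.9;0.324 0.258 0.02 -0.645 0.9;0.324 0.258 0.02 -0.645 0.9;0.324 0.258 0.02 -0.645 0.9;0.324 0.258 0.02 -0.645 0.9'; python3 go.py .5 .415 .055
python3 - <<'E'
from h import *
im,d=snap("side"); cs=im[150:330,205:405]
C=cloud("side",d); m=(np.hypot(C[...,0]-.669,C[...,1]-.037)<.05)&(C[...,2]>.074)&(C[...,2]<.1);P=C[m];print("side grip",P.mean(0),np.percentile(P[:,2],95))
im,d=snap("top"); C=cloud("top",d); m=(np.hypot(C[...,0]-.669,C[...,1]-.037)<.05)&(C[...,2]>.074)&(C[...,2]<.1);P=C[m];print("top grip",P.mean(0),np.percentile(P[:,2],95))
c=np.hstack([cv2.resize(cs,(400,360)),cv2.resize(im[145:275,315:405],(249,360))]); cv2.imwrite("pics/s2.png",c[...,::-1])
E
```

```text
time: 7.05
position: [0.4988, 0.4137, 0.3179]
tool_rot: [0.273, -3.129, 0.004]
ft_force: [0.5, 0.3, 0.3]
grip_width: 0.9
grip_force: 0.0
t 7.05 shift [-0.0015  0.0013  0.0994] dist 0.099 turn 0 yaw 100.0 j [-0.88  0.37  0.19  1.57 -0.07  1.21  1.06] F [0.5 0.3 0.3]
side grip [0.66871544 0.03585728 0.08227216] 0.08607485560465204
top grip [0.66682996 0.03799339 0.083206  ] 0.08876275715225006
```

View pics/s2.png

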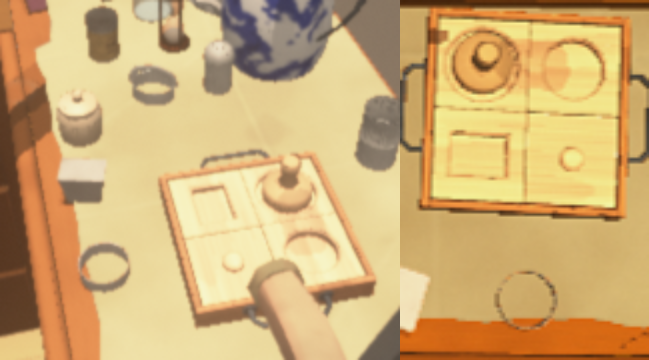

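The stamp stands upright and fully down in the wide well, at (287,190) in the picture, with its top at 86 mm. Next is the tin.

```bash
python3 -m inch '-0.0015 0.0013 0.05 0 0.9;-0.0015 0.0013 0.08 0 0.9;-0.0015 0.0013 0.099 0 0.9;-0.0015 0.0013 0.099 0 0.9;-0.0015 0.0013 0.099 0 0;-0.0015 0.0013 0.099 0 0;-0.0015 0.0013 0.099 0 0;-0.0015 0.0013 0.099 0 0;-0.0015 0.0013 0.099 0 0;-0.0015 0.0013 0.05 0 0;-0.0015 0.0013 0 0 0;-0.0015 0.0013 -0.02 0 0;-0.0015 0.0013 -0.02 0 0' 25; python3 go.py .666 -.0605 .19;python3 go.py .666 -.0605 .071
```

```text
time: 8.45
position: [0.5003, 0.4173, 0.3436]
tool_rot: [-0.274, 3.123, 0.008]
ft_force: [1.1, -0.3, -0.5]
grip_width: 0.586
grip_force: 25.0
t 8.45 shift [-0.0799 -0.4994 -0.0116] dist 0.506 turn 0 yaw 100.0 j [-0.89  0.35  0.19  1.54 -0.07  1.25  1.06] F [ 1.1 -0.3 -0.5]
t 8.45 shift [-0.0791 -0.4999  0.1074] dist 0.517 turn 0 yaw 100.0 j [-0.89  0.35  0.19  1.54 -0.07  1.25  1.06] F [ 1.1 -0.3 -0.5]
```

```bash
python3 -m inch '-0.079 -0.5 -0.01 0 0;-0.079 -0.5 -0.01 0 0;-0.079 -0.5 -0.01 0 0;-0.079 -0.5 -0.01 0 0;-0.079 -0.5 -0.01 0 0;-0.079 -0.5 -0.01 0 0;-0.079 -0.5 -0.01 0 0;-0.079 -0.5 -0.01 0 0;-0.079 -0.5 -0.01 0 0;-0.079 -0.5 -0.01 0 0;-0.079 -0.5 -0.01 0 0;-0.079 -0.5 -0.01 0 0;-0.079 -0.5 0.04 0 0;-0.079 -0.5 0.08 0 0;-0.079 -0.5 0.08 0 0;-0.079 -0.5 0.08 0 0'; python3 go.py .666 -.0605 .071
python3 - <<'E'
from h import *
im,d=snap("side"); c=cv2.resize(im[200:310,265:415],None,fx=4,fy=4,interpolation=cv2.INTER_CUBIC); cv2.imwrite("pics/s3.png",c[...,::-1])
E
```

```text
time: 10.05
position: [0.664, -0.0599, 0.2582]
tool_rot: [0.279, -3.127, -0.002]
ft_force: [0.4, 0.2, 1.0]
grip_width: 0.586
grip_force: 25.0
t 10.05 shift [-0.0019 -0.001   0.0236] dist 0.024 turn 0 yaw 100.2 j [-0.26  0.48  0.41  1.58 -0.21  1.13  1.94] F [0.4 0.2 1. ]
```

View pics/s3.png

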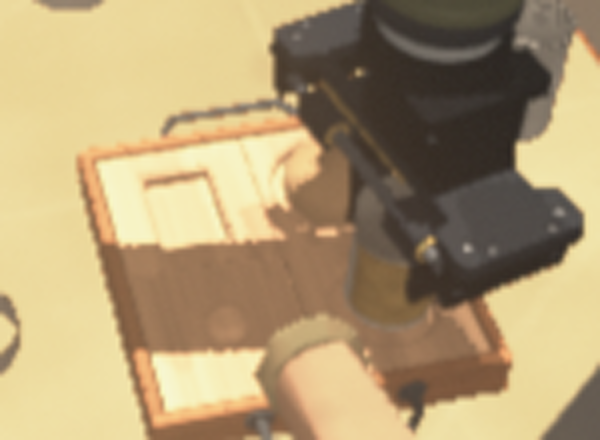

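The tin is held upright above the deep well, with its bottom at about (385,315) in the crop. I'll lower it.

```bash
python3 -m inch '-0.002 -0.001 0.012 0 0;-0.002 -0.001 0.019 0 0;-0.002 -0.001 0.0235 0 0;-0.002 -0.001 0.0235 0 0;-0.002 -0.001 0.0235 0 0'; python3 go.py .666 -.0605 .071
```

```text
time: 10.6
position: [0.6695, -0.0617, 0.244]
tool_rot: [-0.276, 3.117, 0.002]
ft_force: [-6.1, 3.1, 26.6]
grip_width: 0.593
grip_force: 25.0
t 10.6 shift [0.0034 0.0018 0.0095] dist 0.01 turn 0 yaw 100.1 j [-0.25  0.5   0.41  1.59 -0.22  1.09  1.95] F [-6.1  3.1 26.6]
```

```bash
python3 -m inch '0 0 -0.015 0 0;0 0 -0.015 0 0;0 0 -0.015 0 0;0 0 -0.015 0 0'; python3 go.py .666 -.0605 .071
python3 - <<'E'
from h import *
im,d=snap("side"); c=im[225:310,315:405]; im2,d2=snap("top"); c2=im2[145:240,315:405]
cv2.imwrite("pics/s4.png",np.hstack([cv2.resize(c,(450,425)),cv2.resize(c2,(402,425))])[:,:800,::-1])
E
```

```text
time: 11.0
position: [0.6661, -0.0626, 0.2493]
tool_rot: [0.275, -3.128, -0.0]
ft_force: [-0.2, -0.5, -1.5]
grip_width: 0.593
grip_force: 25.0
t 11.0 shift [-0.0003  0.0021  0.0148] dist 0.015 turn 0 yaw 100.0 j [-0.26  0.49  0.41  1.58 -0.21  1.11  1.95] F [-0.2 -0.5 -1.5]
```

View pics/s4.png

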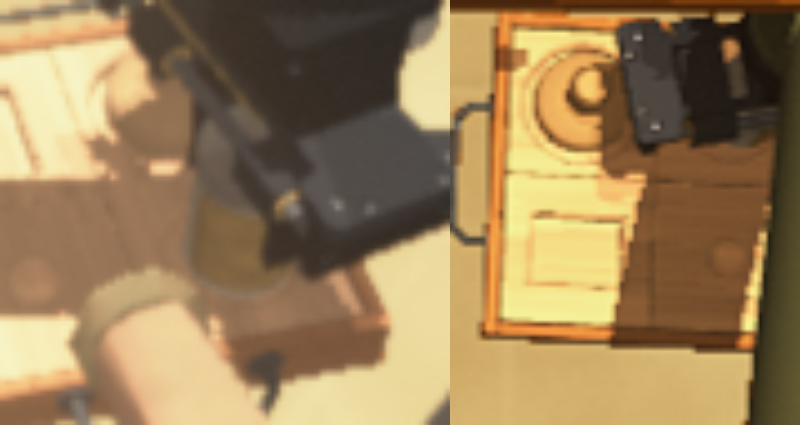

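```bash
cat > cyl.py <<'E'
from h import *
from scipy.optimize import least_squares
z=np.load("pics/side.npz"); C=cloud("side",z["d"])
for lo,hi in((.036,.05),(.05,.064),(.036,.064)):
    m=(np.hypot(C[...,0]-.666,C[...,1]+.06)<.042)&(C[...,2]>lo)&(C[...,2]<hi); P=C[m]
    f=lambda c:np.hypot(P[:,0]-c[0],P[:,1]-c[1])-.026
    r=least_squares(f,[.666,-.06],loss="soft_l1",f_scale=.001); print(len(P),r.x.round(4),np.median(abs(r.fun)).round(4))
print("pix of bottom at z.03:",proj("side",[.666,-.0605,.03]), "lowest tin z?")
m=(np.hypot(C[...,0]-.666,C[...,1]+.06)<.035)&(C[...,2]<.1); 
s=ctrl.get_state(); R=cv2.Rodrigues(s["tool_rot"])[0]; print("tool z",R[:,2].round(4))
E
python3 cyl.py
```

```text
80 [ 0.6662 -0.0624] 0.0007
65 [ 0.6661 -0.0626] 0.0005
145 [ 0.6661 -0.0625] 0.0006
pix of bottom at z.03: [361.19122592 276.01639161] lowest tin z?
tool z [-1.9e-03 -1.0e-04 -1.0e+00]
```

```bash
python3 -m inch '0.001 0.001 0 0 0;0.001 0.001 0.004 0 0;0.001 0.001 0.007 0 0;0.001 0.001 0.007 0 0;0.001 0.001 0.007 0 0'; python3 go.py .665 -.0615 .071
```

```text
time: 11.6
position: [0.6652, -0.0618, 0.243]
tool_rot: [0.275, -3.129, -0.0]
ft_force: [-0.5, -0.6, -0.8]
grip_width: 0.586
grip_force: 25.0
t 11.6 shift [0.0002 0.0003 0.0085] dist 0.009 turn 0 yaw 100.0 j [-0.26  0.5   0.41  1.59 -0.21  1.1   1.95] F [-0.5 -0.6 -0.8]
```

No contact at that height now, so it has entered the well. I'll go on down.

```bash
python3 -m inch '0 0 0.003 0 0;0 0 0.006 0 0;0 0 0.008 0 0;0 0 0.008 0 0;0 0 0.008 0 0'; python3 go.py .665 -.0615 .071
```

```text
time: 12.1
position: [0.6653, -0.0618, 0.2352]
tool_rot: [0.275, -3.129, -0.0]
ft_force: [0.6, -0.0, -0.7]
grip_width: 0.593
grip_force: 25.0
t 12.1 shift [0.0002 0.0003 0.0007] dist 0.001 turn 0 yaw 100.0 j [-0.26  0.5   0.4   1.6  -0.22  1.09  1.95] F [ 0.6 -0.  -0.7]
```

```bash
python3 -m inch '0 0 0.001 0 0;0 0 0.001 0 0.78;0 0 0.001 0 0.78;0 0 0.001 0 0.78;0 0 -0.04 0 0.78;0 0 -0.08 0 0.78;0 0 -0.1 0 0.78;0 0 -0.1 0 0.78;0 0 -0.1 0 0.78'; python3 go.py .419 .1233 .15 73; python3 go.py .419 .1233 .038 73
```

```text
time: 13.0
position: [0.6652, -0.0618, 0.3353]
tool_rot: [-0.275, 3.129, 0.0]
ft_force: [-0.6, 0.7, -0.7]
grip_width: 0.78
grip_force: 0.0
t 13.0 shift [0.2102 0.2251 0.0217] dist 0.309 turn 0.472 yaw 100.0 j [-0.27  0.42  0.43  1.51 -0.18  1.26  1.92] F [-0.6  0.7 -0.7]
t 13.0 shift [0.2102 0.2251 0.1337] dist 0.336 turn 0.472 yaw 100.0 j [-0.27  0.42  0.43  1.51 -0.18  1.26  1.92] F [-0.6  0.7 -0.7]
```

```bash
python3 -m inch '0.21 0.225 0.02 0.472 0.75;0.21 0.225 0.02 0.472 0.75;0.21 0.225 0.02 0.472 0.75;0.21 0.225 0.02 0.472 0.75;0.21 0.225 0.02 0.472 0.75;0.21 0.225 0.02 0.472 0.75;0.21 0.225 0.02 0.472 0.75;0.21 0.225 0.02 0.472 0.75;0.21 0.225 0.02 0.472 0.75;0.21 0.225 0.02 0.472 0.75'; python3 go.py .419 .1233 .038 73
python3 - <<'E'
from h import *
for n in("side","top"):
    im,d=snap(n); C=cloud(n,d); m=(np.hypot(C[...,0]-.665,C[...,1]+.0615)<.05)&(C[...,2]>.085)&(C[...,2]<.12);P=C[m];print(n,"tin top",np.percentile(P[:,2],[5,50,95]).round(4),((P.min(0)+P.max(0))/2).round(4),(P.max(0)-P.min(0)).round(4))
E
```

```text
time: 14.0
position: [0.4205, 0.122, 0.3151]
tool_rot: [0.469, 3.106, -0.001]
ft_force: [-0.2, -0.1, -0.4]
grip_width: 0.748
grip_force: 0.0
t 14.0 shift [0.0019 0.0009 0.1136] dist 0.114 turn -0.003 yaw 72.8 j [-0.69 -0.08  0.33  2.08  0.03  1.14  0.9 ] F [-0.2 -0.1 -0.4]
side tin top [0.0879 0.093  0.0952] [ 0.6651 -0.063   0.0912] [0.0525 0.0524 0.0121]
top tin top [0.0878 0.0929 0.0982] [ 0.6611 -0.0642  0.0953] [0.0508 0.0492 0.0202]
```

The tin top is at 94 mm and level, so it's seated. Next is the mould.

```bash
python3 -m inch '0.001 0.001 0.05 0 0.75;0.001 0.001 0.09 0 0.75;0.001 0.001 0.113 0 0.75;0.001 0.001 0.113 0 0.75;0.001 0.001 0.113 0 0.75;0.001 0.001 0.113 0 0;0.001 0.001 0.113 0 0;0.001 0.001 0.113 0 0;0.001 0.001 0.113 0 0;0.001 0.001 0.113 0 0;0.001 0.001 0.113 0 0' 20; python3 go.py .5715 .0405 .16 -2.5;python3 go.py .5715 .0405 .058 -2.5
```

```text
time: 15.2
position: [0.4189, 0.1246, 0.2028]
tool_rot: [0.464, 3.106, 0.001]
ft_force: [-1.2, -0.3, 3.9]
grip_width: 0.432
grip_force: 19.6
t 15.2 shift [-0.1706 -0.0357 -0.1206] dist 0.212 turn 1.318 yaw 73.0 j [-0.68  0.08  0.35  2.19 -0.04  0.88  0.96] F [-1.2 -0.3  3.9]
t 15.2 shift [-0.1706 -0.0358 -0.0186] dist 0.175 turn 1.318 yaw 73.0 j [-0.68  0.08  0.35  2.19 -0.04  0.88  0.96] F [-1.2 -0.3  3.9]
```

```bash
python3 -m inch '0 0 -0.04 0 0;0 0 -0.08 0 0;-0.1706 -0.036 -0.08 1.318 0;-0.1706 -0.036 -0.08 1.318 0;-0.1706 -0.036 -0.08 1.318 0;-0.1706 -0.036 -0.08 1.318 0;-0.1706 -0.036 -0.08 1.318 0;-0.1706 -0.036 -0.08 1.318 0;-0.1706 -0.036 -0.08 1.318 0;-0.1706 -0.036 -0.08 1.318 0;-0.1706 -0.036 -0.08 1.318 0;-0.1706 -0.036 -0.05 1.318 0;-0.1706 -0.036 -0.05 1.318 0;-0.1706 -0.036 -0.05 1.318 0;-0.1706 -0.036 -0.05 1.318 0'; python3 go.py .5715 .0405 .0575 -2.5
python3 - <<'E'
from h import *
im,d=snap("side"); c=im[190:310,265:405]; im2,d2=snap("top"); c2=im2[145:240,315:405]
cv2.imwrite("pics/s5.png",np.hstack([cv2.resize(c,(467,400)),cv2.resize(c2,(379,400))])[:,:800,::-1])
E
```

```text
time: 16.7
position: [0.5716, 0.04, 0.2531]
tool_rot: [2.269, 2.172, 0.001]
ft_force: [0.1, -0.1, -0.7]
grip_width: 0.432
grip_force: 19.9
t 16.7 shift [ 0.0005 -0.0002  0.0321] dist 0.032 turn -0.0 yaw -2.5 j [-0.63  0.32  0.6   1.84 -0.2   1.05  0.01] F [ 0.1 -0.1 -0.7]
```

View pics/s5.png

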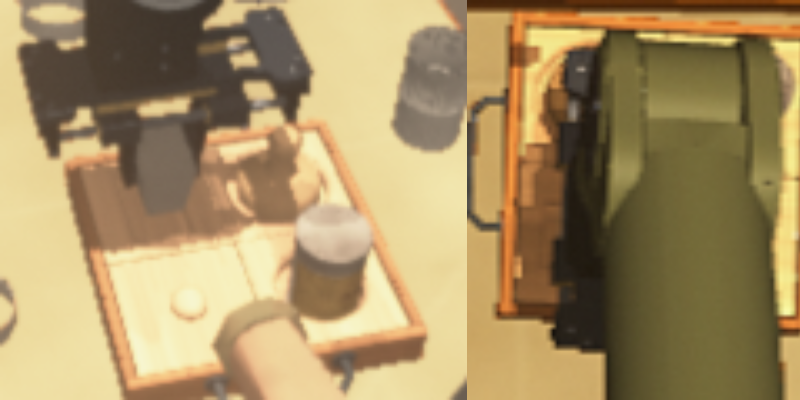

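The mould is held upright over the oblong well, at crop (165,180). The tin stands seated at (330,260) and the stamp at (285,180). I'll check how the mould sits in the hand before lowering it.

```bash
python3 - <<'E'
from h import *
z=np.load("pics/side.npz"); C=cloud("side",z["d"])
for lo,hi in((.05,.056),(.056,.062),(.062,.068)):
    m=(abs(C[...,0]-.5715)<.03)&(abs(C[...,1]-.04)<.04)&(C[...,2]>lo)&(C[...,2]<hi);P=C[m]
    if len(P):print(lo,len(P),"x",np.percentile(P[:,0],[3,97]).round(4),"y",np.percentile(P[:,1],[5,50]).round(4),"half-depth expected",22+8*((lo+hi)/2-.0503)/.05)
E
python3 -m inch '0 0 0.01 0 0;0 0 0.018 0 0;0 0 0.018 0 0;0 0 0.024 0 0;0 0 0.024 0 0'; python3 go.py .5715 .0405 .0575 -2.5
```

```text
0.05 12 x [0.5582 0.5828] y [0.0158 0.0173] half-depth expected 22.432000000000002
0.056 21 x [0.5567 0.5851] y [0.0153 0.0163] half-depth expected 23.392
0.062 16 x [0.557  0.5849] y [0.0136 0.0153] half-depth expected 24.352
time: 17.3
position: [0.5709, 0.0401, 0.2274]
tool_rot: [-2.269, -2.172, 0.002]
ft_force: [-0.2, 0.3, -1.2]
grip_width: 0.429
grip_force: 19.9
t 17.3 shift [0.0004 0.0006 0.0064] dist 0.006 turn -0.0 yaw -2.5 j [-0.62  0.35  0.59  1.86 -0.23  1.    0.02] F [-0.2  0.3 -1.2]
```

```bash
python3 -m inch '0 0 0.003 0 0;0 0 0.0058 0 0;0 0 0.0058 0 0;0 0 0.0058 0 0'; python3 go.py .5715 .0405 .0575
```

```text
time: 17.7
position: [0.5713, 0.0401, 0.2225]
tool_rot: [2.27, 2.172, 0.0]
ft_force: [0.2, 0.7, -2.0]
grip_width: 0.433
grip_force: 19.9
t 17.7 shift [0.0004 0.0002 0.0015] dist 0.002 turn 0 yaw -2.5 j [-0.61  0.36  0.59  1.86 -0.23  0.99  0.03] F [ 0.2  0.7 -2. ]
```

```bash
python3 -m inch '0 0 0.0017 0 0;0 0 0.0017 0 0;0 0 0.0017 0 0.65;0 0 0.0017 0 0.65;0 0 0.0017 0 0.65;0 0 -0.05 0 0.65;0 0 -0.1 0 0.8;0 0 -0.1 0 1;0 0 -0.1 0 1'
python3 - <<'E'
from h import *
for n in("side","top"):
    im,d=snap(n); C=cloud(n,d); m=(np.hypot(C[...,0]-.554,C[...,1]-.297)<.06)
    P=C[m&(C[...,2]>.035)&(C[...,2]<.08)]; 
    mean,ev=cv2.PCACompute(P[:,:2].astype(np.float32),mean=None)[:2]; pr=(P[:,:2]-mean)@ev[0]
    print(n,"strap",len(P),"ctr",(mean+(pr.min()+pr.max())/2*ev[0]).round(4),"len",np.ptp(pr).round(4),"ang",np.degrees(np.arctan2(ev[0,1],ev[0,0])).round(1),"zmax",np.percentile(P[:,2],95).round(4))
    P=C[m&(C[...,2]>.012)&(C[...,2]<.035)]
    print(n,"ring",len(P),cv2.fitEllipse(P[:,:2].astype(np.float32)*1000),"rect",cv2.minAreaRect(P[:,:2].astype(np.float32)*1000),"ztop",np.percentile(P[:,2],[50,90]).round(4))
    cv2.imwrite(f"pics/{n}6.png",im[...,::-1])
im=cv2.imread("pics/side6.png")[160:215,250:320]; im2=cv2.imread("pics/top6.png")[190:225,235:280]
cv2.imwrite("pics/s6.png",np.hstack([cv2.resize(im,(400,314),interpolation=cv2.INTER_CUBIC),cv2.resize(im2,(400,314),interpolation=cv2.INTER_CUBIC)]))
E
python3 go.py .5535 .297 .2
```

```text
time: 18.6
position: [0.5717, 0.04, 0.3242]
tool_rot: [2.269, 2.171, 0.005]
ft_force: [-0.6, 0.1, -0.7]
grip_width: 0.838
grip_force: 0.0
side strap 1 ctr [[0.5226 0.3141]] len 0.0 ang 0.0 zmax 0.0366
side ring 8 ((523.6640014648438, 308.1202392578125), (2.9879722595214844, 22.34160614013672), 2.744934320449829) rect ((524.0020141601562, 307.36279296875), (2.8531079292297363, 22.652538299560547), 6.348333358764648) ztop [0.0253 0.0304]
top strap 30 ctr [[0.5513 0.2967]] len 0.068 ang -27.6 zmax 0.0613
top ring 55 ((550.5518188476562, 293.26287841796875), (60.666744232177734, 69.19620513916016), 100.81417846679688) rect ((546.63623046875, 292.67193603515625), (63.3027458190918, 77.93844604492188), 82.01354217529297) ztop [0.0211 0.0276]
t 18.7 shift [ 0.2558 -0.0285 -0.0421] dist 0.261 turn 0 yaw -2.5 j [-0.66  0.24  0.62  1.78 -0.15  1.18 -0.04] F [ 0.6 -0.3  0. ]
```

View pics/s6.png

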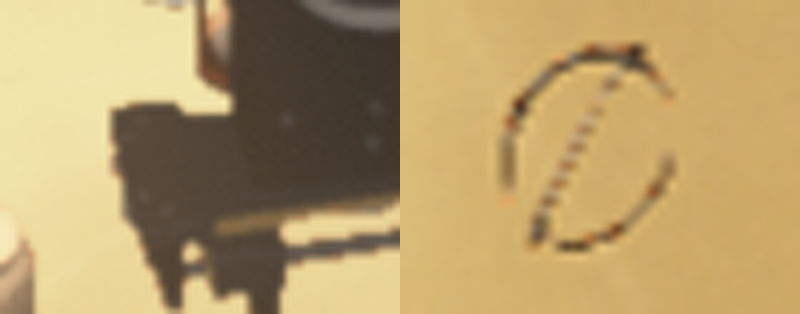

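```bash
python3 -m inch '0.256 -0.0285 0 -1.117 1;0.256 -0.0285 0 -1.117 1;0.256 -0.0285 0 -1.117 1;0.256 -0.0285 0 -1.117 1;0.256 -0.0285 0 -1.117 1;0.256 -0.0285 0 -1.117 1;0.256 -0.0285 0 -1.117 1;0.256 -0.0285 0 -1.117 1;0.256 -0.0285 0 -1.117 1;0.256 -0.0285 0 -1.117 1;0.256 -0.0285 0 -1.117 1'; python3 go.py .5535 .297 .0225 61.5
python3 - <<'E'
from h import *
im,d=snap("side"); C=cloud("side",d); m=(np.hypot(C[...,0]-.554,C[...,1]-.297)<.06)
P=C[m&(C[...,2]>.033)&(C[...,2]<.08)]; print("strap",len(P),P.min(0).round(3),P.max(0).round(3))
m=(abs(C[...,0]-.5715)<.06)&(abs(C[...,1]-.04)<.05)&(C[...,2]>.055);P=C[m];print("mould z",np.percentile(P[:,2],[5,50,95]).round(4),cv2.minAreaRect(P[:,:2].astype(np.float32)*1000))
cv2.imwrite("pics/s7.png",np.hstack([cv2.resize(im[130:225,235:330],(400,400),interpolation=cv2.INTER_CUBIC),cv2.resize(im[220:315,280:375],(400,400),interpolation=cv2.INTER_CUBIC)])[...,::-1])
E
```

```text
time: 19.8
position: [0.5539, 0.2969, 0.3216]
tool_rot: [-0.776, -3.043, 0.002]
ft_force: [-0.1, 1.2, -0.3]
grip_width: 1.003
grip_force: 0.0
t 19.8 shift [3.000e-04 1.000e-04 1.356e-01] dist 0.136 turn -0.002 yaw 61.4 j [-0.8   0.33  0.33  1.62 -0.11  1.2   0.62] F [-0.1  1.2 -0.3]
strap 89 [0.523 0.281 0.033] [0.588 0.316 0.063]
mould z [0.0593 0.0678 0.0699] ((572.287109375, 38.90837478637695), (62.093040466308594, 39.830684661865234), 87.07472229003906)
```

View pics/s7.png

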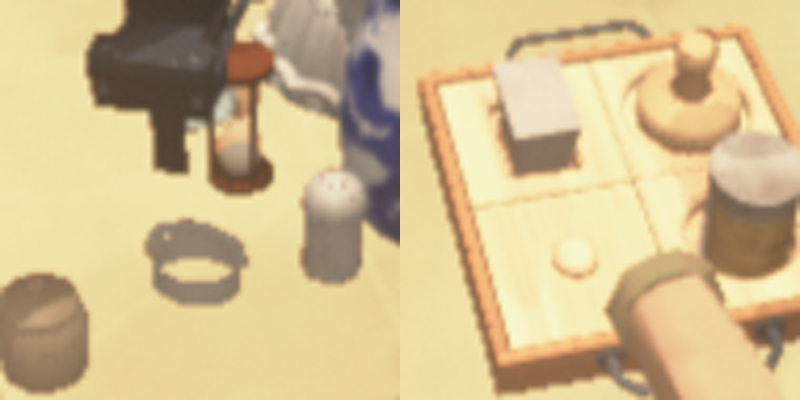

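The mould is seated: its top is at 68 mm and it's square in the oblong well (crop right, (540,120)). The cutter lies clear below the gripper at crop left (195,260), with the hourglass behind it. Next I'll descend on the cutter.

```bash
python3 -m inch '0 0 0.05 0 1;0 0 0.09 0 1;0 0 0.12 0 1;0 0 0.135 0 1;0 0 0.135 0 1;0 0 0.135 0 0;0 0 0.135 0 0;0 0 0.135 0 0;0 0 0.135 0 0;0 0 0.135 0 0;0 0 0.135 0 0' 12; python3 go.py .568 -.057 .15
```

```text
time: 20.95
position: [0.5542, 0.2973, 0.1881]
tool_rot: [0.774, 3.044, 0.001]
ft_force: [-0.3, -0.2, 3.0]
grip_width: 0.615
grip_force: 12.0
t 20.95 shift [-0.1813 -0.3046 -0.1256] dist 0.376 turn 0 yaw 61.5 j [-0.78  0.47  0.3   1.73 -0.17  0.96  0.66] F [-0.3 -0.2  3. ]
```

```bash
python3 -m inch '0 0 -0.05 0 0;0 0 -0.1 0 0;0 0 -0.125 0 0;-0.181 -0.305 -0.125 0.5 0;-0.181 -0.305 -0.125 0.5 0;-0.181 -0.305 -0.125 0.5 0;-0.181 -0.305 -0.125 0.5 0;-0.181 -0.305 -0.125 0.5 0;-0.181 -0.305 -0.125 0.5 0;-0.181 -0.305 -0.125 0.5 0;-0.181 -0.305 -0.125 0.5 0;-0.181 -0.305 -0.125 0.5 0;-0.181 -0.305 -0.125 0.5 0;-0.181 -0.305 -0.08 0.5 0;-0.181 -0.305 -0.06 0.5 0;-0.181 -0.305 -0.06 0.5 0;-0.181 -0.305 -0.06 0.5 0'; python3 go.py .568 -.057 .055
python3 - <<'E'
from h import *
im,d=snap("side")
cv2.imwrite("pics/s8.png",cv2.resize(im[200:310,265:415],None,fx=4,fy=4,interpolation=cv2.INTER_CUBIC)[...,::-1])
E
```

```text
time: 22.65
position: [0.5678, -0.0556, 0.2477]
tool_rot: [-1.499, -2.76, -0.0]
ft_force: [0.3, -0.2, -0.1]
grip_width: 0.615
grip_force: 12.0
t 22.65 shift [-0.0013 -0.0006  0.0292] dist 0.029 turn 0 yaw 33.0 j [-0.44  0.32  0.58  1.85 -0.2   1.04  0.79] F [ 0.3 -0.2 -0.1]
```

View pics/s8.png

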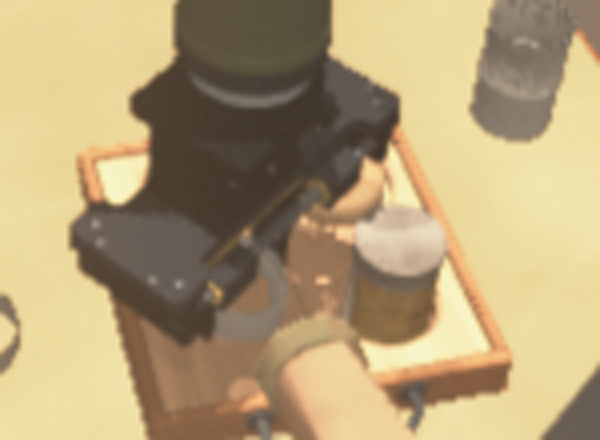

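The cutter hangs level under the gripper at about (250,300) in the crop, clear of the tin at (395,270). I'll lower it over the boss.

```bash
python3 -m inch '-0.0013 0 0.01 0 0;-0.0013 0 0.02 0 0;-0.0013 0 0.02 0 0;-0.0013 0 0.026 0 0;-0.0013 0 0.0285 0 0;-0.0013 0 0.0285 0 0;-0.0013 0 0.0285 0 0'; python3 go.py .568 -.057 .0546
```

```text
time: 23.4
position: [0.5682, -0.0584, 0.219]
tool_rot: [1.503, 2.758, 0.0]
ft_force: [0.3, 1.0, -1.1]
grip_width: 0.613
grip_force: 12.0
t 23.4 shift [0.0013 0.0006 0.0009] dist 0.002 turn 0 yaw 32.8 j [-0.43  0.36  0.57  1.87 -0.23  0.98  0.81] F [ 0.3  1.  -1.1]
```

```bash
python3 -m inch '0 0 0.001 0 0;0 0 0.001 0 0;0 0 0.001 0 0.75;0 0 0.001 0 0.75;0 0 0.001 0 0.75;0 0 -0.04 0 0.75;0 0 -0.08 0 0.75;0 0 -0.12 0 0.8;0 0 -0.12 0 0.8'; python3 go.py .47 .25 .2
```

```text
time: 24.3
position: [0.5701, -0.0592, 0.3451]
tool_rot: [1.499, 2.75, 0.009]
ft_force: [1.2, -0.7, -0.4]
grip_width: 0.783
grip_force: 0.0
t 24.3 shift [ 0.314   0.0836 -0.0192] dist 0.326 turn 0 yaw 32.8 j [-0.47  0.21  0.61  1.75 -0.13  1.21  0.74] F [ 1.2 -0.7 -0.4]
```

```bash
python3 -m inch '0.31 0.084 -0.02 0 0.8;0.31 0.084 -0.02 0 0.8;0.31 0.084 -0.02 0 0.8;0.31 0.084 -0.02 0 0.8;0.31 0.084 -0.02 0 0.8;0.31 0.084 -0.02 0 0.8;0.31 0.084 -0.02 0 0.8;0.31 0.084 -0.02 0 0.8;0.31 0.084 -0.02 0 0.8;0.31 0.084 -0.02 0 0.8'
python3 - <<'E'
from h import *
I=[]
for n in("side","top"):
    im,d=snap(n); C=cloud(n,d); I.append(im)
    for nm,x,y,lo,r in(("cutter",.568,-.057,.045,.045),("stamp",.669,.037,.078,.04),("tin",.665,-.0615,.086,.05),("mould",.5715,.0405,.055,.05)):
        P=C[(np.hypot(C[...,0]-x,C[...,1]-y)<r)&(C[...,2]>lo)&(C[...,2]<.12)]
        if len(P):print(n,nm,len(P),np.percentile(P[:,2],[50,95]).round(4),P.mean(0).round(3),np.ptp(P[:,:2],axis=0).round(3))
cv2.imwrite("pics/s9.png",np.hstack([cv2.resize(I[0][220:340,205:405],(500,300),interpolation=cv2.INTER_CUBIC),cv2.resize(I[1][145:265,310:425],(288,300),interpolation=cv2.INTER_CUBIC)])[...,::-1])
E
```

```text
time: 25.3
position: [0.4713, 0.2458, 0.3586]
tool_rot: [1.507, 2.756, -0.001]
ft_force: [-0.1, 0.0, 0.1]
grip_width: 0.801
grip_force: 0.0
side cutter 254 [0.0567 0.0873] [ 0.567 -0.059  0.063] [0.057 0.064]
side stamp 72 [0.0837 0.0863] [0.669 0.036 0.083] [0.025 0.023]
side tin 373 [0.093  0.0953] [ 0.664 -0.065  0.093] [0.052 0.052]
side mould 348 [0.0681 0.0703] [0.572 0.035 0.067] [0.042 0.064]
top cutter 82 [0.0567 0.0865] [ 0.567 -0.06   0.063] [0.059 0.063]
top stamp 59 [0.0839 0.0896] [0.667 0.039 0.084] [0.025 0.026]
top tin 262 [0.093  0.0988] [ 0.662 -0.064  0.093] [0.049 0.049]
top mould 301 [0.0683 0.074 ] [0.569 0.037 0.068] [0.041 0.061]
```

View pics/s9.png

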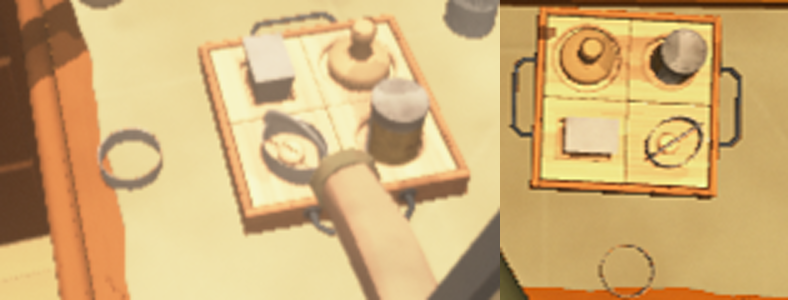

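All four are seated. The cutter's ring surrounds the boss at crop (293,150), with its strap top near 88 mm, and the plain ring hasn't moved. I'm handing the job in.

```bash
python3 -c "
from bench import ctrl
print(ctrl.close_job())"
```

```text
the job is handed in; nothing more can be done
None
```

I packed the caddy in the order asked and handed it in at about 25 s: all four pieces stand upright and fully down, and I left the mustard pot and plain ring alone; the tin caught its well's rim once, at about 27 N, before I re-seated it.

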